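# Pin the suspension link in its jig and lock it

## Robot

A 6-joint arm with a two-finger parallel gripper is mounted at the origin on the work surface. World frame = base frame: x ahead of the robot, y to its left, z up, the work surface at z = 0. Lengths are in mm, angles in rad, forces in N, time in s.
With the tool pointing down it reaches from about 275 to 750 mm from the base axis. Payload 10.2 kg.
Tool frame: the origin (TCP) lies at the centre of the arm's flange, where the gripper is bolted on; the fingertips stand 173 mm ahead of it and the grasp point (between the pads) lies 155 mm ahead of it; z points along the fingers, y is the line along which they close (so a half turn about z gives the same grasp; the last joint's range is limited). The gripper opens to 85 mm and grips with 20 to 120 N. Pads are 22 mm wide; open, the fingers measure 114 mm over their backs; the gripper's body (76 mm by 85 mm) begins 54 mm behind the grasp point. The pads swing forward as they close: fully open they stand 13 mm farther back than shut.
Start: joints at [-1.367, 0.313, 1.498, -0, 1.331, -0.223], TCP at [217.318, -477.918, 404.694] pointing down, gripper open.
Joint ranges: [-2.94, 2.94], [-0.97, 2.17], [0.19, 2.56], [-1.23, 4.37], [0.02, 3.11], [-2.88, 2.88]. Speed limits (rad/s): [2.39, 2.39, 3.01, 3.14, 3.14, 3.14].

## Interface

Orientations are given as a unit quaternion [w, x, y, z].
In Python, from rig import ctrl gives the robot as it stands.
- The arm moves only by the tool nudge_tcp, called after "Call:" by a JSON object that holds its "method" and its "body", one argument or row to a line. Schema: {"type":"object","properties":{"moves":{"type":"object","properties":{"x":{"type":"array","items":{"type":"number"},"minItems":1,"maxItems":8},"y":{"type":"array","items":{"type":"number"},"minItems":1,"maxItems":8},"z":{"type":"array","items":{"type":"number"},"minItems":1,"maxItems":8},"drx":{"type":"array","items":{"type":"number"},"minItems":1,"maxItems":8},"dry":{"type":"array","items":{"type":"number"},"minItems":1,"maxItems":8},"drz":{"type":"array","items":{"type":"number"},"minItems":1,"maxItems":8}},"additionalProperties":false,"required":["x","y","z","drx","dry","drz"]},"jaw":{"type":"number"},"squeeze":{"type":"number"},"only":{"type":"string"},"quiet":{"type":"boolean"},"lines":{"type":"string"}},"required":["moves"],"additionalProperties":false}. moves is an object with one list for each field, all of the same length, 1 to 8, a row being the entries at one place: x, y, z (the shift in mm), drx, dry, drz (a rotation vector in rad); each row is the pose to reach, as a shift and turn from the pose commanded when the call began, along the tool's axes at that moment; what a row does not reach only later rows make up. A row lasts 1/10 s, in which the tool goes at most 50 mm and 0.15 rad, less where a joint would pass 70% of its speed; a pose out of reach is approached as far as the arm can. jaw is the opening from 0.0 (shut) to 1.0 (fully open), set as the call begins (left out keeps the last). The fingers move at their own pace and stop on an object; squeeze is the grip in N (left out, the last holds). Time passes only in rows, so rows that do not move let the fingers close. The tool returns the time, the measured TCP pose, the force, the opening and the grip force at its end. only (a regular expression) keeps the lines of the reply that match it, lines (a string "A,B") keeps lines A to B, and quiet returns only ok. Input that does not fit is refused with a message, and nothing moves.
- ctrl.sense(): the state, without advancing time (a new reading comes with each control period).
- ctrl.capture(name): name is "side" or "top" or "wrist"; returns the picture (384x512x3 uint8, red, green, blue); there is no depth.
- ctrl.calibration(name): a dict with "fx", "fy", "cx", "cy" (pixels), "position" and "attitude" of the camera in the world. Camera axes: x right, y down, z forward; pixel columns grow to the right and rows downward; lengths in mm; the calibration is good to about 2 mm. A picture is of the moment at which its call begins: read the wrist's pose just before it. calibration takes no time and is no camera call; for the wrist camera it gives the pose at the moment of the call.
- ctrl.finish_job(): hands the job in; it is judged then, once.
The state is a dict: "time_s": time; "joints": joint angles; "dq": joint speeds; "tau": joint torques, N m; "eef_pos": TCP position; "ee_rot": TCP orientation; "force": force on the tool from outside, world axes, zero at the start; "wrist_torque": the same for the moment, N m; "grip_width": opening from 0.0 (shut) to 1.0 (fully open); "grip_force": force on a finger pad.
Only numpy, scipy, OpenCV 4.12 (cv2) and the standard library are available. Lean on these libraries where they do the work, as an engineer would, in place of code of your own. Each camera call takes 0.05 s, during which the arm holds its last target. There are 200 camera calls.

## Task

On the jig, slide the carriage until the eye of the suspension link is in line with the T-handled pin, then push the pin through the eye and the lug behind it until it is fully home against the two stops. Then swing the keeper bar right across behind the pin's crossbar, and leave the other things on the bench where they are.

Things in the scene. Friction and masses are not known exactly. Their poses are not given: they have to be found in the camera images.
- jig: Dark steel assembly jig, fixed to the bench. Origin on the bench under the place where the link's eye must come. x: the way the pin is pushed, away from the robot (turned up to 0.45 rad); y left, z up. Jig positions in mm in this frame. Pin axis: y=0, z=60. Base 12 mm thick, x -160..65, |y| to 85; slide track |x| to 32, on to y=-180.
- cradle (a point): On the pin axis at the middle of the V cradle in which the pin lies: jig x -150..-36, 25 mm wide, upper edges at z 57.
- stops (a point): On the pin axis, level with the faces of the two stop posts that the crossbar meets: jig x -42 (posts x -42..-32, |y| 18..36, up to z 78).
- lug (a point): Centre of the near face of the hole in the lug behind the eye: a steel plate jig x 30..42, |y| up to 30, up to z 92, with a 23 mm hole on the pin axis.
- keeper_pivot (a point): On the keeper's upright pivot axis, jig (-70, 70), at z 60.
- carriage (a joint): Slide of the aluminium carriage along the jig's y, in m, 0 to 0.11, growing towards +y. At 0.080 the eye is in line with the pin. Starts between 0 and 0.05. About 3 N of friction; it stays where it is left.
- eye (a point): Centre of the link's steel eye on the carriage: ring, hole along jig x, outside 44 mm, hole 21 mm, 24 mm thick (jig x -12..12). At jig (0, 1000*carriage - 80, 60). The carriage's clamp end is a flat upright face 60 mm to -y of the eye, 32 mm wide, z 34..80, free for pushing to +y; the ring's other side, 22 mm to +y, can be pushed back.
- pin: Loose steel T-pin in the cradle, 0.28 kg. Origin: shaft axis, middle of crossbar; x to the nose. Shaft 16 mm thick, ball nose 117 mm ahead. Crossbar 14 x 60 x 18 mm (x, y, z), 2 mm below to 16 above the axis; push its rear face, 7 mm behind the origin (a shaft end of radius 8 stands 6 mm out of it). Starts at jig x -157..-142; fully home, crossbar on the stops, at -49 with the nose at 68.
- pin_nose (a point): Tip of the pin's round nose, on the shaft axis.
- keeper (a joint): Keeper angle a, rad: flat steel bar 14 mm wide, z 60..70, reaching 92 mm from its pivot. 0: points to jig -x, beside the cradle; 1.571 (end stop): points to -y, right across the cradle, close behind the crossbar of a pin that is home. Starts at 0 to 0.3. Stiff (about 1 N at the knob), stays where left. Cannot close unless the pin is home.
- keeper_knob (a point): Centre of the top of the keeper's upright black knob, 14 mm across, z 70..106, 85 mm from the pivot: at jig (-70 - 85 cos a, 70 - 85 sin a) for keeper angle a.
- wrench: open-ended steel spanner 170 mm long lying beside the jig; origin under its middle. Leave alone.
- bearing: steel bearing ring, 60 mm across, 16 mm high, beside the jig; origin under its centre. Leave alone.
- carburettor: aluminium carburettor body, 70 mm square foot, 80 mm high; origin under its centre. Leave alone.
- grease: jar 70 mm across, 75 mm high; origin under its centre. Leave alone.
- tray: blue parts tray 160 x 110 x 35 mm; origin under its centre. Leave alone.
- cover: aluminium cover block 90 x 60 x 22 mm; origin under its centre. Leave alone.

How it is judged (in metres and radians):
On the way, in this order (a step that is already met when the one before it is completed fails the run):
1. the eye is in line with the pin, within 5 mm (y of eye in the frame of jig between -0.005 and 0.005 m), for 0.2 s.
2. the pin is through eye and lug and home, within 6 mm of the stops (all of step 1 and x of pin_nose in the frame of jig above 0.062 m and y of pin_nose in the frame of jig between -0.006 and 0.006 m and z of pin_nose in the frame of jig between 0.052 and 0.068 m and angle between the x axis of pin and the x axis of jig, either way round below 0.1 rad), for 0.2 s.
3. the keeper stands across behind the crossbar (all of step 2 and value of joint keeper above 1.42 rad), for 0.2 s.
At the end, for the whole second after the job is handed in: The pin runs through the eye and the lug, its crossbar within 6 mm of the stops, pin within 0.1 rad of the jig's axis and its nose within 6 mm sideways and 8 mm in height of it, the eye within 5 mm of line, the keeper turned beyond 1.42 rad, the pin at rest (all of step 3 and linear speed of pin below 0.02 m/s); the robot touches nothing.
It fails at once if a bystander is moved more than 40 mm (distance of any of wrench, bearing, carburettor, grease, tray, cover from where it was at the start of the episode above 0.04 m).
It also fails if it takes over 64 s, if anything falls off the work surface, if the arm or the gripper's body presses on something with over 40 N, if the wrist force passes 120 N, or if a joint passes its speed limit or range.

## Working session

There is one attempt and no reset: what is moved stays moved. The work goes in short steps, Python scripts to look and compute and a tool call to move; the robot and the scene stay as the last step left them, time stands still between calls to the robot, and variables do not carry over. Pictures are saved under pics/ and viewed, at most 11 in all, crops included, and the job is handed in when it is done.

```bash
ls; mkdir -p pics
```

Run:
```python
from rig import ctrl
import cv2,numpy as np
ims=[]
for n in("top","side"):
    im=ctrl.capture(n)[:,:,::-1]; cv2.imwrite(f"pics/{n}0.png",im); print(n,ctrl.calibration(n))
    cv2.imwrite(f"pics/{n}0b.png",cv2.resize(im,(800,600),interpolation=cv2.INTER_CUBIC))
print(ctrl.sense())
```

```text
pics
rig.py
top {'fx': 399.6749672754994, 'fy': 399.6749672754994, 'cx': 261.07400795410206, 'cy': 187.39808323558213, 'position': array([ 359.69549068,  -19.15040708, 1223.51617623]), 'attitude': array([-0.05096754,  0.70887821, -0.70159579,  0.05154936])}
side {'fx': 353.90883363071003, 'fy': 353.90883363071003, 'cx': 253.88606353885058, 'cy': 194.4206775517726, 'position': array([447.35236541, 822.41092116, 787.36225126]), 'attitude': array([ 0.02396091, -0.06779205,  0.90591594, -0.41730854])}
{'time_s': 0.1, 'joints': array([-1.36742510e+00,  3.13361667e-01,  1.49832886e+00, -1.59532974e-05,
        1.33096635e+00, -2.23381744e-01]), 'dq': array([ 3.94983810e-04, -1.22214935e-03, -2.60292628e-03,  7.29088883e-05,
        1.32198700e-03, -6.99016108e-06]), 'tau': array([ 2.63318318e-03, -4.12899041e+01, -2.60144806e+01, -1.60466516e-04,
        3.07041380e-03,  1.12158457e-05]), 'eef_pos': array([ 217.29666254, -477.88609535,  404.22090525]), 'ee_rot': array([-5.32161039e-04,  9.77320938e-01,  2.11762840e-01, -2.42313745e-06]), 'force': array([-0.59111955,  0.12499565,  0.17351043]), 'wrist_torque': array([-0.02498943, -0.06239423,  0.03138005]), 'grip_force': 0.0, 'grip_width': 1.0034990031641624}
```

View pics/top0b.png

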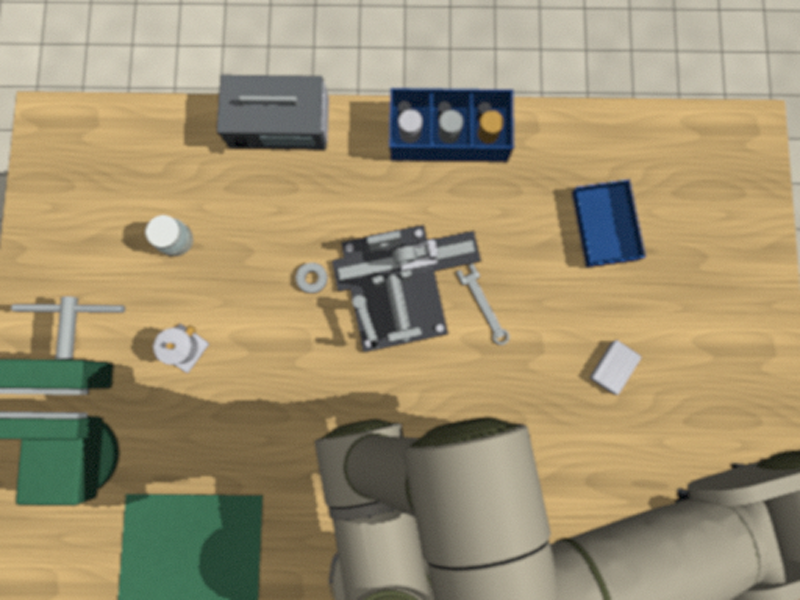

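View pics/side0b.png

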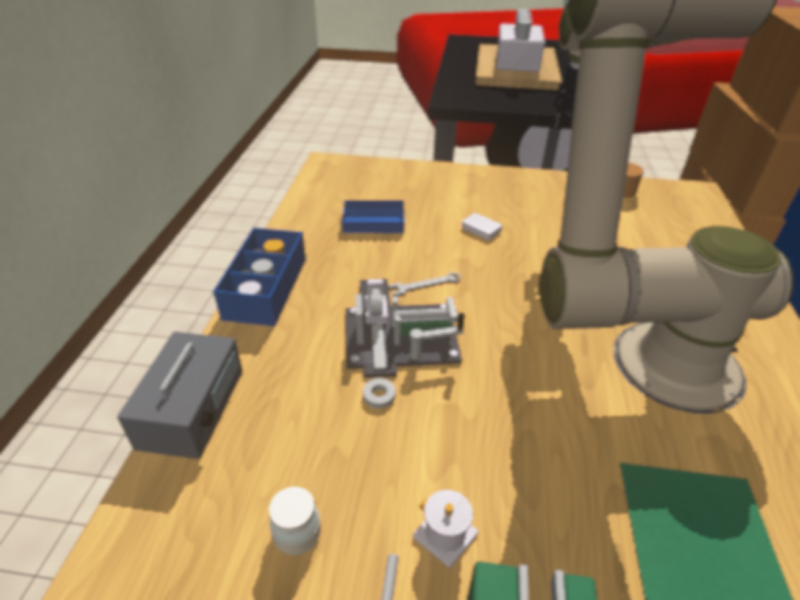

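The top view shows the jig at about (400,280) of 800x600, turned slightly left. The pin lies in its cradle with the crossbar at (403,335), the keeper runs (357,300)–(370,340), and the eye and carriage are at (410,253). The wrench at (483,305) and the bearing at (311,277) sit close beside it. The side view agrees. I'll get a coarse jig pose next, then look with the wrist camera.

Create h.py:
```python
import numpy as np,cv2
from scipy.spatial.transform import Rotation as R
from rig import ctrl
def rot(q): return R.from_quat(np.r_[q[1:],q[0]])
def ray(c,uv):
    d=np.array([(uv[0]-c["cx"])/c["fx"],(uv[1]-c["cy"])/c["fy"],1.])
    return np.array(c["position"]),rot(c["attitude"]).apply(d)
def onz(c,uv,z):
    p,d=ray(c,uv); return p+d*(z-p[2])/d[2]
def proj(c,P):
    q=rot(c["attitude"]).inv().apply(np.asarray(P,float)-c["position"])
    return np.c_[c["fx"]*q[...,0]/q[...,2]+c["cx"],c["fy"]*q[...,1]/q[...,2]+c["cy"]] if q.ndim>1 else np.array([c["fx"]*q[0]/q[2]+c["cx"],c["fy"]*q[1]/q[2]+c["cy"]])
def tri(obs):
    A=np.zeros((3,3));b=np.zeros(3)
    for c,uv in obs:
        p,d=ray(c,uv);d/=np.linalg.norm(d);M=np.eye(3)-np.outer(d,d);A+=M;b+=M@p
    X=np.linalg.solve(A,b); return X
def delta(pos,yaw_R=None,s=None):
    "shift and rotvec in tool axes from the commanded (~measured) pose to world pos / Rotation"
    s=s or ctrl.sense(); r=rot(s["ee_rot"])
    d=r.inv().apply(np.asarray(pos)-s["eef_pos"])
    w=(r.inv()*yaw_R).as_rotvec() if yaw_R is not None else np.zeros(3)
    return np.round(d,1),np.round(w,3)
```

Run:
```python
from h import *
c=ctrl.calibration("top")
L=[onz(c,np.array(p)*.64,12)[:2] for p in[(342,240),(424,227),(447,333),(365,350)]]
L=np.array(L);print(L)
J=np.array([[65,85],[65,-85],[-160,-85],[-160,85]],float)
a=J-J.mean(0);b=L-L.mean(0)
th=np.arctan2((a[:,0]*b[:,1]-a[:,1]*b[:,0]).sum(),(a*b).sum())
Rm=np.array([[np.cos(th),-np.sin(th)],[np.sin(th),np.cos(th)]]);o=L.mean(0)-Rm@J.mean(0)
print(th,o,(J@Rm.T+o-L).round(1))
cw=ctrl.calibration("wrist");s=ctrl.sense()
print(cw, rot(s["ee_rot"]).inv().apply(cw["position"]-s["eef_pos"]), (rot(s["ee_rot"]).inv()*rot(cw["attitude"])).as_matrix().round(3))
print(rot(s["ee_rot"]).as_matrix().round(3))
```

```text
[[641.30141443 112.68807419]
 [669.51266436 -49.89166913]
 [458.63959987 -95.94114578]
 [424.07172558  62.6575595 ]]
0.21077471661164413 [594.83013445  17.31603756] [[-0.7  1.3]
 [ 6.7 -2.3]
 [-2.5 -3.3]
 [-3.5  4.3]]
{'fx': 345.05620796524903, 'fy': 345.05620796524903, 'cx': 253.08449381868817, 'cy': 191.12674283733156, 'position': array([ 289.57644412, -444.25026562,  373.63125943]), 'attitude': array([ 0.13265325,  0.83031424, -0.5343316 , -0.08643567])} [79.71303527 -0.66917943 30.60794839] [[ 0.    -0.95  -0.313]
 [ 1.     0.    -0.001]
 [ 0.001 -0.313  0.95 ]]
[[ 0.91   0.414 -0.   ]
 [ 0.414 -0.91   0.001]
 [ 0.    -0.001 -1.   ]]
```
Tool z down; tool x world (0.91,0.414); tool y = (0.414,-0.91). Camera is offset +80 in tool x, looking back towards fingers (tilted toward -x by 0.313). 

Call:
{"method": "nudge_tcp", "body": {
  "moves": {"x": [45,90,135,180,225,270,310,350],"y": [-22,-45,-67,-90,-112,-134,-155,-174],"z": [0,0,0,0,0,0,0,0],"drx": [0,0,0,0,0,0,0,0],"dry": [0,0,0,0,0,0,0,0],"drz": [0.02,0.04,0.07,0.1,0.13,0.16,0.19,0.216]},
  "jaw": 0.0
}}

```text
time_s: 0.9
eef_pos: [464.8, -172.6, 404.6]
ee_rot: [-0.0, 0.994, 0.105, -0.0]
force: [0.4, -0.5, 0.1]
grip_width: 0.003
grip_force: 0.0
```

Run:
```python
from h import *
J=R.from_euler('z',.211)
print(delta(J.apply([-20,-50,400])+[595,17,0],J*R.from_euler('x',np.pi)))
```

```text
(array([ 146.9, -108.3,    4.6]), array([-0.   ,  0.   , -0.001]))
```

Call:
{"method": "nudge_tcp", "body": {
  "moves": {"x": [38,76,114,147,147,147],"y": [-28,-56,-84,-108,-108,-108],"z": [1,2,4,5,5,5],"drx": [0,0,0,0,0,0],"dry": [0,0,0,0,0,0],"drz": [0,0,0,0,0,0]}
}}

```text
time_s: 1.5
eef_pos: [585.1, -37.9, 399.0]
ee_rot: [-0.0, 0.994, 0.106, -0.001]
force: [0.1, 0.3, -1.1]
grip_width: 0.001
grip_force: 0.0
```

Run:
```python
from h import *
import pickle
c=ctrl.calibration("wrist");im=ctrl.capture("wrist")[:,:,::-1]
cv2.imwrite("pics/w1.png",im);pickle.dump(c,open("w1.pkl","wb"))
cv2.imwrite("pics/w1b.png",cv2.resize(im,(800,600),interpolation=cv2.INTER_CUBIC))
```

```text
(no output)
```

View pics/w1b.png

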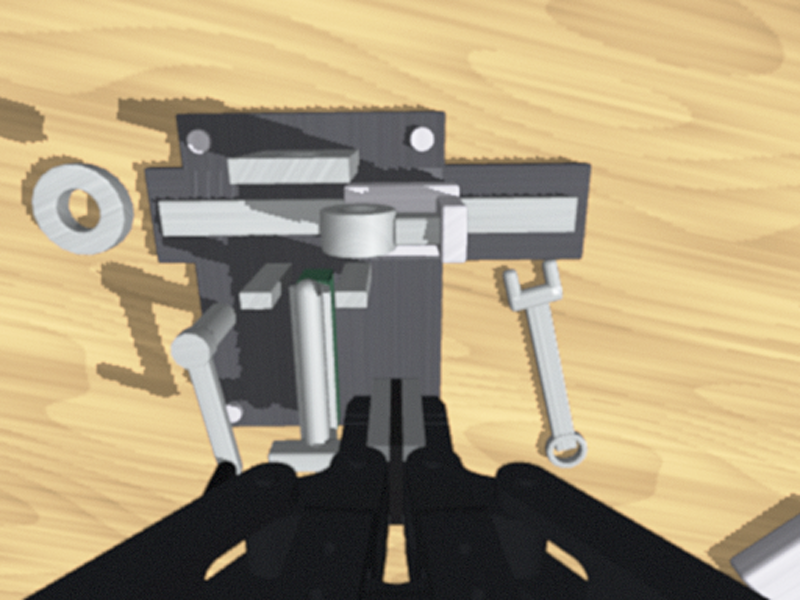

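The wrist view shows these features (in the 800x600 enlargement):
- Base far corners at (178,115) and (443,111); track end corners at (590,163) and (583,259).
- Lug at (293,167), eye ring at (358,230), clamp end at (455,230).
- Pin nose at (310,283), crossbar at (303,455), stop posts at (262,285) and (352,285).
- Knob not fully visible, at about (228,470).

I'll take a second view from the other side.

Call:
{"method": "nudge_tcp", "body": {
  "moves": {"x": [-15,-30,-45,-45,-45],"y": [-40,-80,-115,-115,-115],"z": [0,0,0,0,0],"drx": [0,0,0,0,0],"dry": [0,0,0,0,0],"drz": [0,0,0,0,0]}
}}

```text
time_s: 2.05
eef_pos: [516.5, 64.1, 400.2]
ee_rot: [0.0, 0.994, 0.105, 0.0]
force: [0.8, -0.5, -0.5]
grip_width: -0.0
grip_force: 0.0
```

Run:
```python
from h import *
import pickle
c=ctrl.calibration("wrist");im=ctrl.capture("wrist")[:,:,::-1]
cv2.imwrite("pics/w2.png",im);pickle.dump(c,open("w2.pkl","wb"))
cv2.imwrite("pics/w2b.png",cv2.resize(im,(800,600),interpolation=cv2.INTER_CUBIC))
```

```text
(no output)
```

View pics/w2b.png

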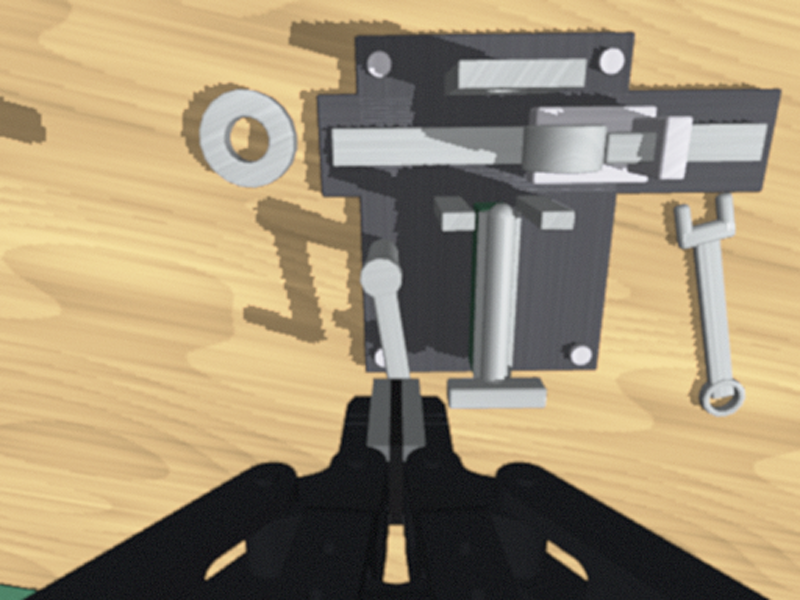

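The second view shows base corners at (357,36), (634,33), (597,369) and (366,371). The pivot is at (382,278), the nose at (502,205), and the crossbar spans (448..546, 377..406). The clamp block is at (675,147) and the eye ring spans (524..604). I'll triangulate and fit the jig pose.

Create fit.py:
```python
from h import *
import pickle
c1,c2=[pickle.load(open(f"w{i}.pkl","rb")) for i in(1,2)]
g=[cv2.GaussianBlur(cv2.imread(f"pics/w{i}.png",0),(3,3),0) for i in(1,2)]
def sp(i,p,w=4):
    q=np.array([[p]],np.float32)*.64-.18
    return cv2.cornerSubPix(g[i],q.copy(),(w,w),(-1,-1),(3,30,.01))[0,0]
P={"TL":((178,115),(357,36)),"TR":((443,111),(634,33)),"trR+":((590,163),(780,90)),"trR-":((583,259),(763,190))}
if __name__=="__main__":
    for k,(a,b) in P.items():
        a,b=sp(0,a),sp(1,b); print(k,(a+.18)/.64,(b+.18)/.64,tri([(c1,a),(c2,b)]).round(1),onz(c1,a,12).round(1),onz(c2,b,12).round(1))
    for k,b in {"BR":(597,369),"BL":(366,371)}.items(): b=sp(1,b);print(k,(b+.18)/.64,onz(c2,b,12).round(1))
    for k,a,b in(("piv",(192,349),(382,278)),("nose",(309,283),(501,207)),("screwL",(199,141),(379,64)),("screwR",(422,138),(612,61)),("ring top edge L",(320,212),(524,132)),("postR corner",(367,306),(573,228))):
        f=lambda p:np.array(p)*.64-.18
        print(k,tri([(c1,f(a)),(c2,f(b))]).round(1))
    L=np.array([onz(c2,sp(1,b),12)[:2] for b in((357,36),(634,33),(597,369),(366,371))]+[onz(c1,sp(0,b),12)[:2] for b in((178,115),(443,111))])
    Jp=np.array([[65,85],[65,-85],[-160,-85],[-160,85],[65,85],[65,-85]],float)
    a=Jp-Jp.mean(0);b=L-L.mean(0)
    th=np.arctan2((a[:,0]*b[:,1]-a[:,1]*b[:,0]).sum(),(a*b).sum())
    Rm=np.array([[np.cos(th),-np.sin(th)],[np.sin(th),np.cos(th)]]);o=L.mean(0)-Rm@Jp.mean(0)
    print("fit",th,o);print((L-(Jp@Rm.T+o)).round(1))
```

```bash
python3 fit.py
```

```text
TL [175.26282  114.027016] [354.44662   35.583523] [637.3 115.9  10.7] [637.4 115.3  12. ] [637.2 115.8  12. ]
TR [444.3134 111.1099] [633.7507    31.470419] [674.8 -48.8   9.7] [674.5 -48.7  12. ] [674.4 -47.8  12. ]
trR+ [590.04767 163.24915] [780.4094   88.28279] [ 663.4 -148.2   10.9] [ 663.5 -147.8   12. ] [ 663.2 -147.5   12. ]
trR- [580.5137  258.71417] [760.5791  191.07184] [ 602.  -161.8   11.8] [ 602.  -161.7   12. ] [ 602.  -161.6   12. ]
BR [595.6414  369.19604] [457.  -97.3  12. ]
BL [366.04788 371.95984] [419.8  66.1  12. ]
piv [509.5  71.3  71.3]
nose [560.8  11.5  56. ]
screwL [624.6  98.   15.4]
screwR [655.7 -38.7  16.6]
ring top edge L [604.3  11.3  58.9]
postR corner [560.4 -25.6  76.2]
fit 0.22282413501156279 [593.13202775  19.44249112]
[[-0.5 -0.9]
 [-0.9  1.3]
 [ 1.1  1.5]
 [ 1.5 -0.9]
 [-0.4 -1.4]
 [-0.8  0.4]]
```

Add to h.py:
```python
TH=.2228;O=np.array([593.1,19.4,0]);JR=R.from_euler('z',TH)
def toJ(p): return JR.inv().apply(np.asarray(p,float)-O)
def toW(p): return JR.apply(np.asarray(p,float))+O
```

Run:
```python
from fit import *
f=lambda p:np.array(p)*.64-.18
for n,c,p,z in(("clamp w1",c1,(466,206),80),("clamp w1",c1,(466,258),80),("clamp w2",c2,(691,118),80),("clamp w2",c2,(686,180),80),
 ("ring L1",c1,(321,230),60),("ring R1",c1,(396,230),60),("ring L2",c2,(525,150),60),("ring R2",c2,(605,150),60),
 ("bar w2 frontL",c2,(448,380),76),("bar w2 frontR",c2,(546,378),76),("bar backL",c2,(452,406),76),("bar backR",c2,(545,404),76),("piv",c2,(382,278),71)):
    print(n,toJ(onz(c,f(p),z)).round(1))
print("nose",toJ([560.8,11.5,56]).round(1))
t=[(c1,f((466,206))),(c2,f((691,118)))];print("clamp tri",toJ(tri(t)).round(1))
# crops for detail
i1=cv2.imread("pics/w1.png")[100:320,90:310];i2=cv2.imread("pics/w2.png")[50:270,225:445]
cv2.imwrite("pics/crop.png",cv2.resize(np.hstack([i1,i2]),(800,400),interpolation=cv2.INTER_CUBIC))
```

```text
clamp w1 [ 15.4 -91.1  80. ]
clamp w1 [-13. -92.  80.]
clamp w2 [ 14.7 -90.4  80. ]
clamp w2 [-16.3 -92.7  80. ]
ring L1 [ -0.5 -10.3  60. ]
ring R1 [ -1.  -53.6  60. ]
ring L2 [ -1.  -11.5  60. ]
ring R2 [ -1.5 -55.8  60. ]
bar w2 frontL [-133.6   30.3   76. ]
bar w2 frontR [-133.   -28.7   76. ]
bar backL [-151.3   27.5   76. ]
bar backR [-150.6  -29.4   76. ]
piv [-70.6  69.   71. ]
nose [-33.2  -0.6  56. ]
clamp tri [ 14.9 -91.5  77.8]
```

View pics/crop.png

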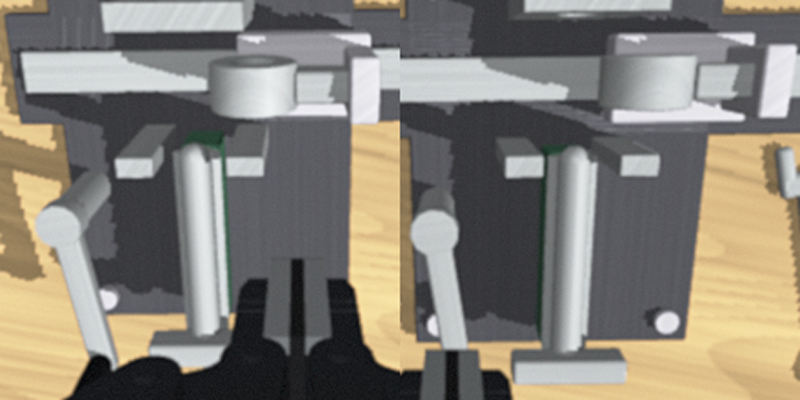

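The crops confirm the points already read. The eye is at jig y ≈ -32 and the clamp face at -91.6, so the carriage needs about +31.7 mm. The pin is at x ≈ -143. I'll go beside the clamp end with the fingers shut.

Run:
```python
from h import *
s=ctrl.sense();T=JR*R.from_euler('x',np.pi)
for p in([0,-120,300],[0,-120,225]): print(delta(toW(p),T,s))
print(toJ(s["eef_pos"]))
```

```text
(array([ 66.8, 179. , 100.2]), array([ 0.001, -0.001, -0.013]))
(array([ 66.7, 179. , 175.2]), array([ 0.001, -0.001, -0.013]))
[-64.45215063  59.96849413 400.03128789]
```

Call:
{"method": "nudge_tcp", "body": {
  "moves": {"x": [15,32,48,60,67,67,67,67],"y": [40,85,130,165,179,179,179,179],"z": [10,35,65,95,130,160,175,175],"drx": [0,0,0,0,0,0,0,0],"dry": [0,0,0,0,0,0,0,0],"drz": [0,-0.005,-0.01,-0.013,-0.013,-0.013,-0.013,-0.013]},
  "jaw": 0.0,
  "squeeze": 40
}}

```text
time_s: 2.9
eef_pos: [619.5, -97.1, 222.9]
ee_rot: [-0.001, 0.994, 0.111, -0.002]
force: [0.2, 0.2, 0.4]
grip_width: -0.001
grip_force: 0.0
```

Run:
```python
from h import *
s=ctrl.sense();T=JR*R.from_euler('x',np.pi)
print(toJ(s["eef_pos"]),delta(toW([0,-75,225]),T,s))
```

```text
[ 4.05071147e-02 -1.19463437e+02  2.22872430e+02] (array([ -0.1, -44.5,  -2. ]), array([-0.002,  0.003, -0.   ]))
```

Call:
{"method": "nudge_tcp", "body": {
  "moves": {"x": [0,0,0,0,0,0,0,0],"y": [-8,-16,-24,-32,-38,-42,-44,-44],"z": [0,0,0,0,0,0,0,0],"drx": [0,0,0,0,0,0,0,0],"dry": [0,0,0,0,0,0,0,0],"drz": [0,0,0,0,0,0,0,0]}
}}

```text
time_s: 3.7
eef_pos: [610.0, -53.0, 224.4]
ee_rot: [-0.0, 0.994, 0.112, -0.0]
force: [-0.6, 0.8, 0.4]
grip_width: 0.001
grip_force: 0.0
```

Run:
```python
from h import *
import pickle
s=ctrl.sense();print(toJ(s["eef_pos"]))
c=ctrl.calibration("wrist");im=ctrl.capture("wrist")[:,:,::-1]
cv2.imwrite("pics/w3.png",im);pickle.dump(c,open("w3.pkl","wb"))
cv2.imwrite("pics/w3b.png",cv2.resize(im,(800,600),interpolation=cv2.INTER_CUBIC))
```

```text
[  0.50053153 -74.30749468 224.44581628]
```

View pics/w3b.png

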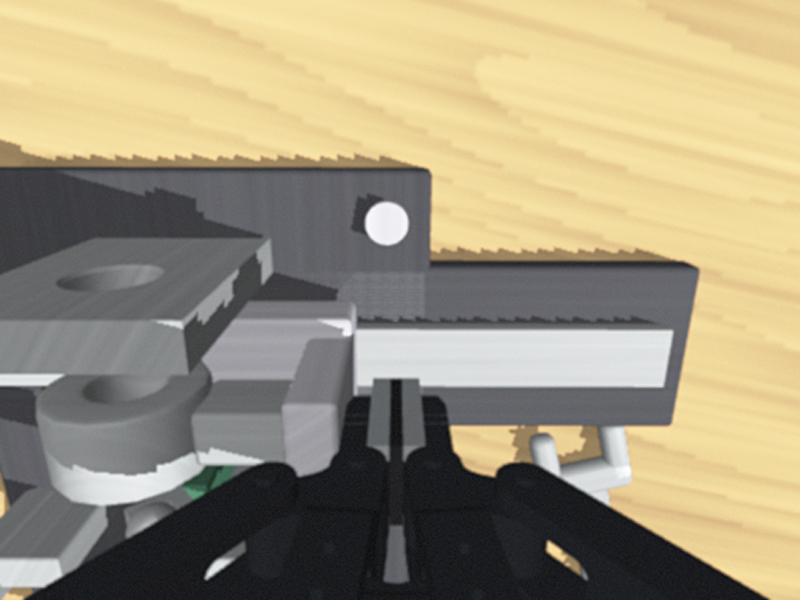

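Call:
{"method": "nudge_tcp", "body": {
  "moves": {"x": [0,0,-5,-30,-60,-90,-110,-110],"y": [12,15,15,0,-35,-70,-94,-94],"z": [0,-40,-85,-120,-145,-170,-176,-176],"drx": [0,0,0,0,0,0,0,0],"dry": [0,0,0,0,0,0,0,0],"drz": [0,0,0,0,0,0,0,0]}
}}

```text
time_s: 4.55
eef_pos: [479.9, 15.3, 402.4]
ee_rot: [0.0, 0.994, 0.113, 0.001]
force: [1.3, -0.6, 0.3]
grip_width: 0.001
grip_force: 0.0
```

Call:
{"method": "nudge_tcp", "body": {
  "moves": {"x": [0,0,0],"y": [0,0,0],"z": [0,0,0],"drx": [0,0,0],"dry": [0,0,0],"drz": [0,0,0]}
}}

```text
time_s: 4.85
eef_pos: [482.7, 13.1, 400.0]
ee_rot: [-0.0, 0.994, 0.111, -0.001]
force: [-0.3, 0.8, -0.3]
grip_width: 0.003
grip_force: 0.0
```

Run:
```python
from h import *
import pickle
s=ctrl.sense();print(toJ(s["eef_pos"]))
c=ctrl.calibration("wrist");im=ctrl.capture("wrist")[:,:,::-1]
cv2.imwrite("pics/w4.png",im);pickle.dump(c,open("w4.pkl","wb"))
cv2.imwrite("pics/w4b.png",cv2.resize(im,(800,600),interpolation=cv2.INTER_CUBIC))
```

```text
[-109.01296525   18.25191913  399.97785824]
```

View pics/w4b.png

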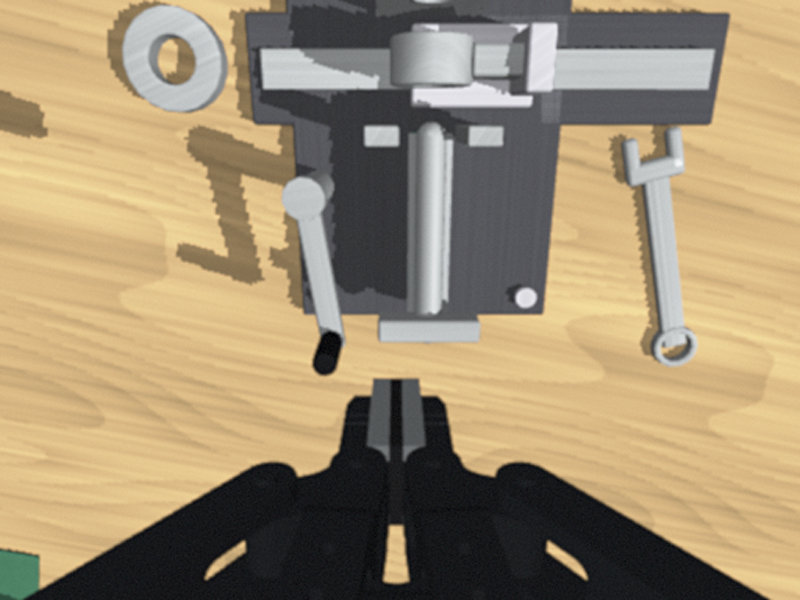

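The view shows the carriage moved: the ring spans x 391..473 at row 55 and the clamp edge is at (556,50). The pin shaft is at x≈430, the crossbar is at (380..479, 319..341), and the pivot is at (305,198). The knob base is at (332,340) and its top at (324,366).

Run:
```python
from h import *
import pickle
c=pickle.load(open("w4.pkl","rb"));f=lambda p:np.array(p)*.64-.18
for n,p,z in(("clamp",(557,30),80),("clamp",(553,88),80),("ringL",(391,58),60),("ringR",(473,58),60),("shaftL nose",(418,150),60),("shaftR nose",(443,150),60),("shaftL",(415,290),60),("shaftR",(441,290),60),
 ("bar FL",(380,320),76),("bar FR",(478,319),76),("bar BL",(381,339),76),("bar BR",(479,342),76),("piv",(305,198),71),("knobtop",(324,366),106),("knobbase",(332,340),70),("postL out",(364,135),78),("postR out",(503,135),78),("postL near",(380,146),78)):
    print(n,toJ(onz(c,f(p),z)).round(1))
s=ctrl.sense();print(s["eef_pos"]);T=JR*R.from_euler('x',np.pi)
for p in([-190,0,300],[-190,0,235]): print(delta(toW(p),T,s))
```

```text
clamp [ 12.2 -59.1  80. ]
clamp [-14.  -59.5  80. ]
ringL [ 1.7 21.7 60. ]
ringR [  1.7 -21.5  60. ]
shaftL nose [-45.    6.8  60. ]
shaftR nose [-45.  -7.  60.]
shaftL [-126.2    7.6   60. ]
shaftR [-126.2   -8.    60. ]
bar FL [-139.4   28.3   76. ]
bar FR [-138.8  -28.6   76. ]
bar BL [-151.4   27.8   76. ]
bar BR [-153.2  -29.9   76. ]
piv [-69.9  68.9  71. ]
knobtop [-154.6   57.6  106. ]
knobbase [-154.5   57.4   70. ]
postL out [-36.6  35.6  78. ]
postR out [-36.6 -36.3  78. ]
postL near [-42.1  27.3  78. ]
[482.66454899  13.22688261 399.99837929]
(array([-80.8,  18.4, 100.1]), array([-0.001,  0.001,  0.   ]))
(array([-80.7,  18.5, 165.1]), array([-0.001,  0.001,  0.   ]))
```

The eye is in line, within about 0.5 mm. The knob gives a keeper angle of about 0.14 rad. Next I go behind the crossbar with the fingers about 30 mm apart, straddling the shaft stub.

Call:
{"method": "nudge_tcp", "body": {
  "moves": {"x": [-30,-65,-81,-81,-81,-81,-81,-81],"y": [7,15,18,18,18,18,18,18],"z": [10,35,75,115,150,168,168,168],"drx": [0,0,0,0,0,0,0,0],"dry": [0,0,0,0,0,0,0,0],"drz": [0,0,0,0,0,0,0,0]},
  "jaw": 0.35
}}

```text
time_s: 5.7
eef_pos: [407.5, -21.9, 233.1]
ee_rot: [-0.0, 0.994, 0.112, -0.0]
force: [-0.1, 0.6, 0.7]
grip_width: 0.348
grip_force: 0.0
```

Run:
```python
from h import *
import pickle
s=ctrl.sense();T=JR*R.from_euler('x',np.pi);print(toJ(s["eef_pos"]))
for p in([-70,0,231],[-67,0,231]): print(delta(toW(p),T,s))
c=ctrl.calibration("wrist");im=ctrl.capture("wrist")[:,:,::-1]
cv2.imwrite("pics/w5b.png",cv2.resize(im,(800,600),interpolation=cv2.INTER_CUBIC))
```

```text
[-190.10854325    0.68958285  233.05091836]
(array([120.1,   0.8,   2.1]), array([-0.   , -0.   ,  0.001]))
(array([123.1,   0.8,   2.1]), array([-0.   , -0.   ,  0.001]))
```

View pics/w5b.png

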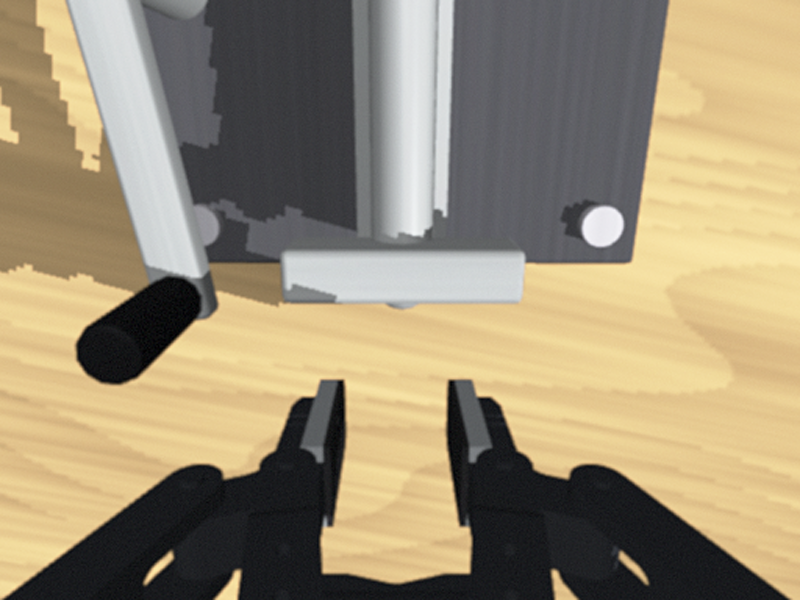

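The view shows the finger pads at (325,420) and (470,420), straddling the shaft end behind the crossbar (285..523, row 275). The knob at (110,345) is clear to the left. Pushing now.

Call:
{"method": "nudge_tcp", "body": {
  "moves": {"x": [12,22,31,40,49,58,67,76],"y": [1,1,1,1,1,1,1,1],"z": [1,2,2,2,2,2,2,2],"drx": [0,0,0,0,0,0,0,0],"dry": [0,0,0,0,0,0,0,0],"drz": [0,0,0,0,0,0,0,0]}
}}

```text
time_s: 6.55
eef_pos: [481.8, -5.8, 231.0]
ee_rot: [0.0, 0.994, 0.112, -0.001]
force: [-2.4, -4.1, 2.3]
grip_width: 0.351
grip_force: 2.3
```

Call:
{"method": "nudge_tcp", "body": {
  "moves": {"x": [8,16,23,29,34,38,40,40],"y": [0,0,0,0,0,0,0,0],"z": [0,0,0,0,0,0,0,0],"drx": [0,0,0,0,0,0,0,0],"dry": [0,0,0,0,0,0,0,0],"drz": [0,0,0,0,0,0,0,0]}
}}

```text
time_s: 7.35
eef_pos: [520.7, 3.2, 231.0]
ee_rot: [0.0, 0.994, 0.112, -0.0]
force: [-2.8, -1.5, 1.3]
grip_width: 0.35
grip_force: 1.1
```

Run:
```python
from h import *
s=ctrl.sense();print(toJ(s["eef_pos"]),JR.inv().apply(s["force"]))
c=ctrl.calibration("wrist");im=ctrl.capture("wrist")[:,:,::-1]
cv2.imwrite("pics/w6b.png",cv2.resize(im,(800,600),interpolation=cv2.INTER_CUBIC))
```

```text
[-74.16613331   0.23373778 230.96324442] [-3.03115047 -0.82002676  1.32275334]
```

View pics/w6b.png

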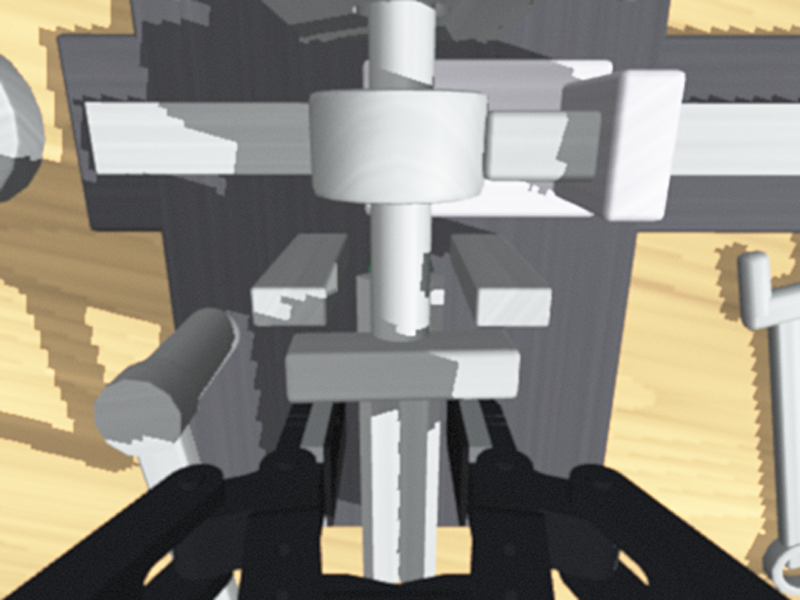

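The pin has passed through the eye (ring at (400,145)) and reached the lug. The crossbar at row 365 is still short of the posts by about 7 mm. I'll push on gently.

Call:
{"method": "nudge_tcp", "body": {
  "moves": {"x": [2,4,5,6,7,7.5],"y": [0,0,0,0,0,0],"z": [0,0,0,0,0,0],"drx": [0,0,0,0,0,0],"dry": [0,0,0,0,0,0],"drz": [0,0,0,0,0,0]}
}}

```text
time_s: 8.0
eef_pos: [527.8, 4.8, 230.7]
ee_rot: [-0.0, 0.994, 0.112, 0.0]
force: [-2.7, -1.2, 1.0]
grip_width: 0.348
grip_force: 1.7
```

Call:
{"method": "nudge_tcp", "body": {
  "moves": {"x": [0.5,1,1],"y": [0,0,0],"z": [0,0,0],"drx": [0,0,0],"dry": [0,0,0],"drz": [0,0,0]}
}}

```text
time_s: 8.3
eef_pos: [528.5, 4.9, 230.5]
ee_rot: [-0.0, 0.994, 0.112, -0.001]
force: [-5.3, -2.8, 2.2]
grip_width: 0.345
grip_force: 3.1
```

Run:
```python
from h import *
s=ctrl.sense();print(toJ(s["eef_pos"]),JR.inv().apply(s["force"]))
```

```text
[-6.62406470e+01  1.89878373e-01  2.30514998e+02] [-5.74946853 -1.60356243  2.18165671]
```

Call:
{"method": "nudge_tcp", "body": {
  "moves": {"x": [1,2,2],"y": [0,0,0],"z": [0,0,0],"drx": [0,0,0],"dry": [0,0,0],"drz": [0,0,0]}
}}

```text
time_s: 8.6
eef_pos: [529.6, 5.1, 230.1]
ee_rot: [-0.0, 0.994, 0.112, -0.003]
force: [-13.6, -5.5, 5.7]
grip_width: 0.35
grip_force: 7.4
```

Call:
{"method": "nudge_tcp", "body": {
  "moves": {"x": [1,1.5,1.5],"y": [0,0,0],"z": [0,0,0],"drx": [0,0,0],"dry": [0,0,0],"drz": [0,0,0]}
}}

```text
time_s: 8.9
eef_pos: [530.3, 5.2, 230.1]
ee_rot: [-0.0, 0.994, 0.112, -0.005]
force: [-22.9, -9.5, 10.1]
grip_width: 0.353
grip_force: 12.0
```

Run:
```python
from h import *
s=ctrl.sense();print(toJ(s["eef_pos"]),JR.inv().apply(s["force"]))
im=ctrl.capture("wrist")[:,:,::-1]
cv2.imwrite("pics/w7b.png",cv2.resize(im,(800,600),interpolation=cv2.INTER_CUBIC))
```

```text
[-6.43859511e+01  6.90631306e-02  2.30066743e+02] [-24.43786905  -4.1564482   10.05761276]
```

View pics/w7b.png

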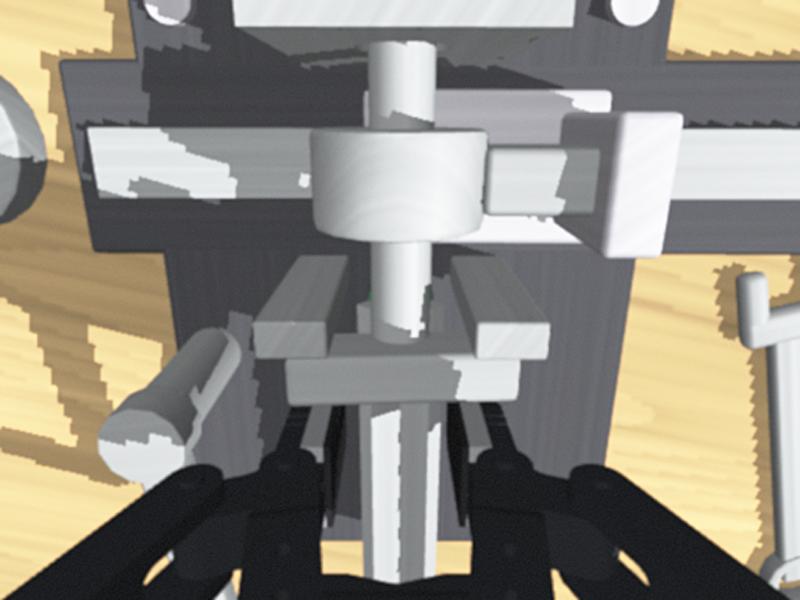

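The crossbar now bears on both stop posts and the push force climbs to 24 N, so the pin is home. I'll back off, rise and go over the knob.

Call:
{"method": "nudge_tcp", "body": {
  "moves": {"x": [-15,-28,-30,-40,-65,-90,-92,-92],"y": [0,0,0,-10,-35,-57,-57,-57],"z": [0,0,-35,-75,-85,-85,-85,-85],"drx": [0,0,0,0,0,0,0,0],"dry": [0,0,0,0,0,0,0,0],"drz": [0,0,0,0,0,0,0,0]},
  "jaw": 0.35
}}

```text
time_s: 9.75
eef_pos: [429.8, 41.2, 316.2]
ee_rot: [0.0, 0.994, 0.112, 0.001]
force: [0.5, -0.4, -0.2]
grip_width: 0.35
grip_force: 0.0
```

Call:
{"method": "nudge_tcp", "body": {
  "moves": {"x": [0,0,0],"y": [0,0,0],"z": [0,0,0],"drx": [0,0,0],"dry": [0,0,0],"drz": [0,0,0]},
  "jaw": 0.5
}}

```text
time_s: 10.05
eef_pos: [430.2, 40.7, 315.5]
ee_rot: [-0.0, 0.994, 0.111, -0.0]
force: [0.4, -0.5, -1.0]
grip_width: 0.496
grip_force: 0.0
```

Run:
```python
from h import *
s=ctrl.sense();T=JR*R.from_euler('x',np.pi);print(toJ(s["eef_pos"]))
print(delta(toW([-154.5,57.5,253]),T,s))
```

```text
[-154.13288185   56.72365953  315.50614604]
(array([-0.4, -0.8, 62.5]), array([-0.   ,  0.   ,  0.001]))
```

Descend and close on the knob, then read the knob's place from the fingers.

Call:
{"method": "nudge_tcp", "body": {
  "moves": {"x": [0,0,0,0,0],"y": [-1,-1,-1,-1,-1],"z": [20,40,56,62,62],"drx": [0,0,0,0,0],"dry": [0,0,0,0,0],"drz": [0,0,0,0,0]},
  "jaw": 0.5
}}

```text
time_s: 10.55
eef_pos: [429.7, 41.8, 253.2]
ee_rot: [-0.0, 0.994, 0.112, -0.001]
force: [-0.3, 0.3, 1.2]
grip_width: 0.5
grip_force: 0.0
```

Call:
{"method": "nudge_tcp", "body": {
  "moves": {"x": [0,0,0,0,0],"y": [0,0,0,0,0],"z": [0,0,0,0,0],"drx": [0,0,0,0,0],"dry": [0,0,0,0,0],"drz": [0,0,0,0,0]},
  "jaw": 0.0,
  "squeeze": 25
}}

```text
time_s: 11.05
eef_pos: [429.7, 41.9, 254.4]
ee_rot: [0.0, 0.994, 0.112, 0.001]
force: [-1.7, -0.6, 6.2]
grip_width: 0.152
grip_force: 25.0
```

Run:
```python
from h import *
s=ctrl.sense();p=toJ(s["eef_pos"]);print(p,JR.inv().apply(s["force"]))
a0=np.arcsin((70-p[1])/85);print("a0",a0)
# cumulative rows in tool axes (x=jig x, y=-jig y)
for a in np.linspace(a0,1.571,17): print(round(a,2),np.round([-70-85*np.cos(a)-p[0],-(70-85*np.sin(a)-p[1])],1))
```

```text
[-154.3556479    58.02027445  254.36079548] [-1.78475335 -0.25490148  6.22959639]
a0 0.14140875523891314
0.14 [ 0.2 -0. ]
0.23 [1.6 7.5]
0.32 [ 3.7 14.8]
0.41 [ 6.4 21.9]
0.5 [ 9.7 28.7]
0.59 [13.6 35.2]
0.68 [18.1 41.3]
0.77 [23.1 47. ]
0.86 [28.7 52.2]
0.95 [34.6 56.9]
1.03 [41.  61.1]
1.12 [47.6 64.7]
1.21 [54.6 67.7]
1.3 [61.9 70. ]
1.39 [69.3 71.7]
1.48 [76.8 72.7]
1.57 [84.4 73. ]
```

Call:
{"method": "nudge_tcp", "body": {
  "moves": {"x": [1.6,3.7,6.4,9.7,13.6,18.1,23.1,28.7],"y": [7.5,14.8,21.9,28.7,35.2,41.3,47,52.2],"z": [0,0,0,0,0,0,0,0],"drx": [0,0,0,0,0,0,0,0],"dry": [0,0,0,0,0,0,0,0],"drz": [0,0,0,0,0,0,0,0]}
}}

```text
time_s: 11.85
eef_pos: [469.4, -2.6, 254.0]
ee_rot: [-0.0, 0.994, 0.112, 0.0]
force: [-1.1, 4.4, 6.0]
grip_width: 0.152
grip_force: 25.4
```

Call:
{"method": "nudge_tcp", "body": {
  "moves": {"x": [5.9,12.3,18.9,25.9,33.2,40.6,48.1,53.5],"y": [4.7,8.9,12.5,15.5,17.8,19.5,20.5,20.8],"z": [0,0,0,0,0,0,0,0],"drx": [0,0,0,0,0,0,0,0],"dry": [0,0,0,0,0,0,0,0],"drz": [0,0,0,0,0,0,0,0]}
}}

```text
time_s: 12.65
eef_pos: [526.4, -11.4, 254.0]
ee_rot: [0.001, 0.994, 0.112, 0.0]
force: [-1.7, -4.6, 5.4]
grip_width: 0.152
grip_force: 25.4
```

Run:
```python
from h import *
s=ctrl.sense();print(toJ(s["eef_pos"]),JR.inv().apply(s["force"]))
```

```text
[-71.82415838 -15.33178207 253.96385092] [-2.70712477 -4.15147907  5.43032371]
```

Call:
{"method": "nudge_tcp", "body": {
  "moves": {"x": [1,2,2],"y": [0,0,0],"z": [0,0,0],"drx": [0,0,0],"dry": [0,0,0],"drz": [0,0,0]}
}}

```text
time_s: 12.95
eef_pos: [528.1, -11.1, 254.0]
ee_rot: [0.001, 0.994, 0.112, 0.001]
force: [0.6, -7.2, 4.1]
grip_width: 0.151
grip_force: 25.3
```

Call:
{"method": "nudge_tcp", "body": {
  "moves": {"x": [0,0,0,0,0,-20,-50,-50],"y": [0,0,0,0,0,-20,-40,-40],"z": [0,0,0,-25,-60,-100,-140,-150],"drx": [0,0,0,0,0,0,0,0],"dry": [0,0,0,0,0,0,0,0],"drz": [0,0,0,0,0,0,0,0]},
  "jaw": 0.45
}}

```text
time_s: 13.75
eef_pos: [468.2, 18.7, 407.2]
ee_rot: [0.0, 0.994, 0.112, 0.002]
force: [0.6, 0.8, -1.0]
grip_width: 0.447
grip_force: 0.0
```

Call:
{"method": "nudge_tcp", "body": {
  "moves": {"x": [0,0],"y": [0,0],"z": [0,0],"drx": [0,0],"dry": [0,0],"drz": [0,0]}
}}

```text
time_s: 13.95
eef_pos: [470.3, 17.3, 402.9]
ee_rot: [-0.0, 0.994, 0.112, -0.0]
force: [-0.4, 0.7, -0.5]
grip_width: 0.455
grip_force: 0.0
```

Run:
```python
from h import *
import pickle
s=ctrl.sense();print(toJ(s["eef_pos"]))
c=ctrl.calibration("wrist");pickle.dump(c,open("w8.pkl","wb"))
im=ctrl.capture("wrist")[:,:,::-1]
cv2.imwrite("pics/w8b.png",cv2.resize(im,(800,600),interpolation=cv2.INTER_CUBIC))
```

```text
[-120.19645984   25.08583898  402.87253388]
```

View pics/w8b.png

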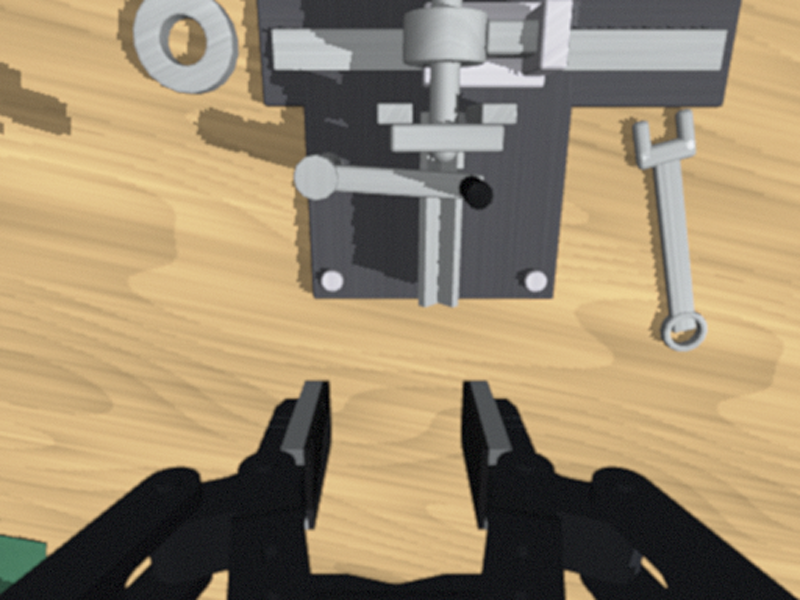

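The keeper lies across the cradle behind the crossbar: the pivot is at (316,178) and the knob at (479,192). The crossbar spans (392..503, 126..151), just at the posts. I'll check the numbers.

Run:
```python
from h import *
import pickle
c=pickle.load(open("w8.pkl","rb"));f=lambda p:np.array(p)*.64-.18
q={}
for n,p,z in(("piv",(316,178),71),("knobtop",(480,193),106),("knobbase",(470,184),70),("bar FL",(392,126),76),("bar FR",(503,125),76),("bar BL",(395,150),76),("bar BR",(502,151),76),("ringL",(404,36),60),("ringR",(487,36),60),("postL near",(395,124),78),("clamp",(571,5),80),("clamp",(568,66),80)):
    q[n]=toJ(onz(c,f(p),z)); print(n,q[n].round(1))
d=q["knobtop"]-q["piv"];print("a",np.arctan2(-d[1],-d[0]))
```

```text
piv [-70.5  69.7  71. ]
knobtop [-74.1 -15.2 106. ]
knobbase [-73.7 -14.9  70. ]
bar FL [-43.2  28.   76. ]
bar FR [-42.7 -30.   76. ]
bar BL [-55.4  26.4  76. ]
bar BR [-55.8 -30.3  76. ]
ringL [ 1.6 21.8 60. ]
ringR [  1.7 -21.8  60. ]
postL near [-42.2  26.4  78. ]
clamp [ 12.6 -58.7  80. ]
clamp [-14.6 -60.   80. ]
a 1.528111011411278
```

The keeper is at about 1.53 rad, the crossbar on the stops (front face at x ≈ -43), and the eye at y ≈ 0. Handing in.

Run:
```python
from rig import ctrl
print(ctrl.finish_job())
```

```text
the job is handed in; nothing more can be done
None
```

I handed the job in at about 14 s, but the hand-in returned no verdict; by my last camera check the eye is in line within 1 mm, the pin is home on its stops, the keeper is at about 1.53 rad (1.42 needed), and the arm went nowhere near the other things on the bench.

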